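# Unlock the instrument case with the square key

### The arm

A 6-joint arm with a two-finger parallel gripper is mounted at the origin on the work surface. World frame = base frame: x ahead of the robot, y to its left, z up, the work surface at z = 0. Lengths are in mm, angles in rad, forces in N, time in s.
With the tool pointing down it reaches from about 275 to 875 mm from the base axis. Payload 12.5 kg.
Tool frame: the origin (TCP) lies at the very end of the fingers, on their centre line; the grasp point (between the pads) lies 19 mm behind it; z points along the fingers, y is the line along which they close (so a half turn about z gives the same grasp; the last joint's range is limited). The gripper opens to 85 mm and grips with 20 to 120 N. Pads are 22 mm wide; open, the fingers measure 114 mm over their backs; the gripper's body (76 mm by 85 mm) begins 54 mm behind the grasp point. The pads swing forward as they close: fully open they stand 13 mm farther back than shut.
Start: joints at [1.141, 0.351, 1.652, -0, 1.139, -0.085], TCP at [185.873, 517.625, 231.29] pointing down, gripper open.
Joint ranges: [-2.75, 2.75], [-0.79, 2.1], [0.01, 2.65], [-1.57, 4.71], [0.07, 3.14], [-2.87, 2.87]. Speed limits (rad/s): [2.22, 2.22, 2.79, 3.14, 3.14, 3.14].

### API

Orientations are given as a unit quaternion [x, y, z, w].
In Python, from plant import * gives the robot as it stands. The module is installed in compiled form; this text tells all that it offers.
- The arm moves only by the tool carry_out, never from a script. Its argument "commands" is a list of rows, each an object with "gripper": the closure, from -1 (fully open) to 1 (shut), so that 0 is half open; "xyz": the shift along the tool's x, y, z each as a share of 0.1 m, from -1 to 1, a list of three; "turn": the turn about the tool's z as a share of 180 degrees, from -1 to 1. In form: [{"gripper": gripper, "xyz": [dx, dy, dz], "turn": turn}, ...]. A call has 1 to 12 rows; each row shifts and turns the commanded pose from where the row before left it, along the tool's axes as they then stand; what a row does not reach is not made up. A row lasts 1/12 s, in which the tool goes at most 41.7 mm and 7.16 degrees, less where a joint would pass 70% of its speed; a pose out of reach is approached as far as the arm can. A call with a number of a shift or a turn outside -1 to 1 is refused whole. A call with a gripper value outside its range is refused whole. The fingers move at their own pace and stop on an object; the grip force is fixed at half the most. Time passes only in rows, so rows that do not move let the fingers close. It gives the time, the measured TCP pose, the force, the opening and the grip force at its end, in the units of the state.
- get_obs(): the state, without advancing time (a new reading comes with each control period).
- grab_frame(name): name is "scene" or "top"; returns a dict with "image" (384x512x3 uint8, red, green, blue), "intrinsics" (3x3 intrinsics, pixels), "k1" (the pictures are not rectified: a ray, as slopes to the right and down, at radius r is drawn at 1 + k1 r^2 times it, then the intrinsics apply), "T" (4x4, takes a point from camera to world coordinates). Camera axes: x right, y down, z forward; pixel columns grow to the right and rows downward; lengths in mm; the calibration is good to about 2 mm. A picture is of the moment at which its call begins. There is no depth.
- job_done(): hands the job in; it is judged then, once.
The state is a dict: "t": time; "joint_positions": joint angles; "qd": joint speeds; "joint_torque": joint torques, N m; "tcp_pos": TCP position; "ee_rot": TCP orientation; "ft_force": force on the tool from outside, world axes, zero at the start; "wrist_torque": the same for the moment, N m; "opening": finger opening in mm; "finger_force": force on a finger pad.
Only numpy, scipy, OpenCV 4.12 (cv2) and the standard library are available. Lean on these libraries where they do the work, as an engineer would, in place of code of your own. Each camera call takes 0.05 s, during which the arm holds its last target. There are 200 camera calls.

### The job

Take the square T-handled key out of the wooden key rack, push it fully home, upright, into the recessed square socket in the lid of the grey instrument case, then turn it clockwise (seen from above) as far as it goes to unlock the case. Leave the key standing in the socket, and leave the round-knobbed key in the rack.

Things in the scene. Friction and masses are not known exactly. Their poses are not given: they have to be found in the camera images.
- square_key: the right key: steel, 80 mm tall, about 140 g, hanging upright by its collar in a rack hole. Origin: centre of the tip (lower end), z up, T bar along x. Heights above the tip: nose 0-7 mm, round, widening from 6 to 12 mm, shank 12 x 12 mm (sides along x, y) to 34, collar 28 mm diameter 34-42, stem 14 mm diameter, straight T bar 60-80, 60 mm long (x), 12 mm wide (y), to be gripped across.
- round_key: the wrong key, like the other but with a round knob 32 mm in diameter and a round shank. Origin: centre of the tip, z up. It hangs in the other hole of the fixed wooden rack, 90 mm away. Rack: a bridge 190 x 60 mm, 50 mm high, top plate 8 mm thick with two 20 mm holes 45 mm either side of its middle; the collars rest on its top.
- socket_mouth (a point): centre of the mouth of the square socket, 15 x 15 mm, 22 mm deep (the key's tip rests on its floor), in the lock's brass turning core; x, y along the square's sides, turning with the core, z up. Level with the lid of the fixed grey case (180 x 200 mm, 80 mm high), 20 mm off its middle, inside a steel ring 28 mm inner, 66 mm outer diameter, 8 mm high.
- lock (a joint): angle of the lock core, rad: 0 locked (square parallel to the case's sides), growing clockwise seen from above to its stop at 1.2 (unlocked). Starts at 0 to 0.15. Light friction of 0.06 N m, no spring: it stays where it is left. The key has up to 17 degrees (0.3 rad) of play in the socket either way before it drives the core.
Not all that is in view belongs to the job. What is shaped like the square_key but black or yellow is not meant.

How it is judged:
By the outcome, as a careful person would: the job done as asked, in the order asked, and still so for the second after the job is handed in, with the robot touching nothing.
It also fails if it takes over 51 s, if anything falls off the work surface, if the arm or the gripper's body presses on something with over 40 N, if the wrist force passes 120 N, or if a joint passes its speed limit or range.

## Working session

There is one attempt and no reset: what is moved stays moved. The work goes in short steps, Python scripts to look and compute and a tool call to move; the robot and the scene stay as the last step left them, time stands still between calls to the robot, and variables do not carry over. Pictures are saved under pics/ and viewed, at most 10 in all, crops included, and the job is handed in when it is done.

Besides the shell and the picture viewer there is one more tool, called after "Call:" as name(argument=value, ...) on one line, values as JSON. carry_out: Moves the arm, as the interface text tells. Its arguments: {"type":"object","properties":{"commands":{"type":"array"}},"required":["commands"]}

```bash
mkdir -p pics
cat > h.py <<'E'
import numpy as np, cv2
from plant import *
def save(n,f):
    cv2.imwrite(f'pics/{n}.png',cv2.cvtColor(f['image'],cv2.COLOR_RGB2BGR)); np.save(f'pics/{n}.npy',f,allow_pickle=True)
def load(n): return np.load(f'pics/{n}.npy',allow_pickle=True).item()
def ray(f,uv):
    K=np.array(f['intrinsics']);D=np.array([f['k1'],0,0,0,0],float)
    p=cv2.undistortPoints(np.array(uv,float).reshape(-1,1,2),K,D).reshape(-1,2)
    T=np.array(f['T']);d=np.c_[p,np.ones(len(p))]@T[:3,:3].T
    return T[:3,3],d
def plane(f,uv,z):
    o,d=ray(f,uv); return o+d*((z-o[2])/d[:,2])[:,None]
def proj(f,P):
    T=np.linalg.inv(np.array(f['T']));r=cv2.Rodrigues(T[:3,:3])[0]
    return cv2.projectPoints(np.array(P,float).reshape(-1,1,3),r,T[:3,3],np.array(f['intrinsics']),np.array([f['k1'],0,0,0,0],float))[0].reshape(-1,2)
E
python3 - <<'E'
from h import *
a=grab_frame('scene');b=grab_frame('top');save('s0',a);save('t0',b)
print(a['T'],b['T'],a['k1'],b['k1'],b['intrinsics']);print(get_obs())
E
```

```text
[[-8.88682387e-01  3.56206136e-01 -2.88722710e-01  7.93505019e+02]
 [ 4.58287053e-01  6.69811072e-01 -5.84231209e-01  4.25584630e+02]
 [-1.47170736e-02 -6.51513865e-01 -7.58493963e-01  6.61770756e+02]
 [ 0.00000000e+00  0.00000000e+00  0.00000000e+00  1.00000000e+00]] [[ 6.07870072e-02 -9.75438275e-01  2.11719417e-01  3.83853443e+02]
 [-9.98146833e-01 -5.99985683e-02  1.01523930e-02 -8.98133904e+00]
 [ 2.79982922e-03 -2.11944199e-01 -9.77277759e-01  9.13784543e+02]
 [ 0.00000000e+00  0.00000000e+00  0.00000000e+00  1.00000000e+00]] -0.023483399734784156 0.010417621983223027 [[373.16996687   0.         251.31434194]
 [  0.         373.16996687 191.60055533]
 [  0.           0.           1.        ]]
{'t': 0.1, 'joint_positions': array([ 1.14139083e+00,  3.51199333e-01,  1.65235967e+00,  1.38024890e-05,
        1.13907445e+00, -8.46035881e-02]), 'qd': array([-0.0002895 , -0.00018502,  0.00057986,  0.00082187, -0.00103324,
        0.00022944]), 'joint_torque': array([ 1.29663502e-03, -5.06835079e+01, -2.91872460e+01, -1.32645309e-04,
        2.65120449e-03, -1.21368473e-06]), 'tcp_pos': array([185.75849758, 517.37146391, 230.80311259]), 'ee_rot': array([ 1.71551027e-01,  9.85175098e-01, -5.01713215e-04, -1.38337922e-04]), 'ft_force': array([-0.02155751,  0.28444291, -0.09879205]), 'wrist_torque': array([-0.02377535,  0.05761042,  0.00368002]), 'finger_force': 0.0, 'opening': 85.68354310857929}
```

View pics/s0.png

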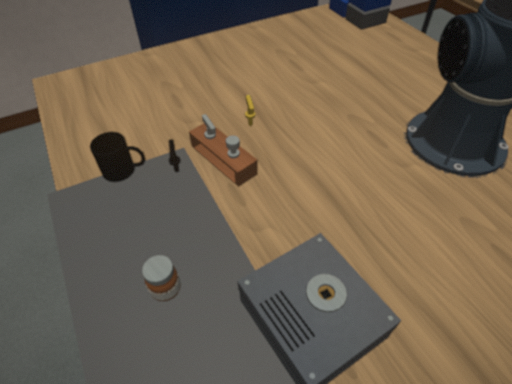

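View pics/t0.png

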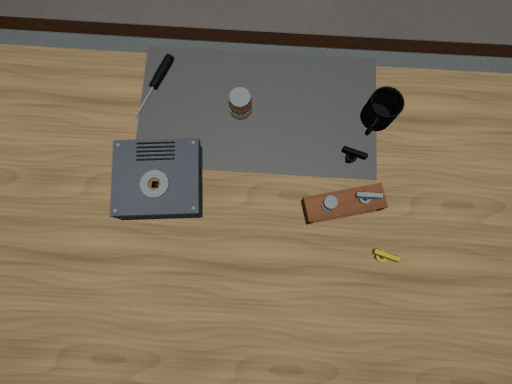

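The top view shows these candidates: grey T key at (370,196), round knob at (330,203), black T at (354,153) and yellow T at (387,256). I choose the grey T key, which is at (208,127) in the scene view. The lock is at top (154,184) and scene (326,293). I'll check both in a crop.

Run:
```python
from h import *
s=cv2.imread('pics/s0.png');t=cv2.imread('pics/t0.png')
def c(i,x,y,w=50,h=37): return cv2.resize(i[y-h:y+h,x-w:x+w],(400,296),interpolation=cv2.INTER_CUBIC)
cv2.imwrite('pics/c0.png',np.vstack([np.hstack([c(t,350,200),c(t,154,184)]),np.hstack([c(s,220,140),c(s,326,293)])]))
f=load('t0');g=load('s0');im=f['image'].astype(int)
# key bar: grey bright low-sat
def mask(im,x0,x1,y0,y1,lo,sat):
    m=np.zeros(im.shape[:2],np.uint8);r=im[y0:y1,x0:x1].astype(int)
    m[y0:y1,x0:x1]=((r.min(2)>lo)&(r.max(2)-r.min(2)<sat));return m
m=mask(im,352,390,180,210,110,30);n,l,st,ce=cv2.connectedComponentsWithStats(m);print(st[1:],ce[1:])
for i in range(1,n):
    if st[i,4]>20:
        pts=np.argwhere(l==i)[:,::-1].astype(np.float32);r=cv2.minAreaRect(pts);bx=cv2.boxPoints(r);print(r);print(plane(f,bx,130-42-0+0).round(1))
# rings
for fr,b in ((f,(130,180,160,210)),(g,(300,352,268,318))):
    m=mask(fr['image'],*b,110,30);cs,_=cv2.findContours(m,cv2.RETR_EXTERNAL,cv2.CHAIN_APPROX_NONE)
    k=max(cs,key=cv2.contourArea);e=cv2.fitEllipse(k);print(e,plane(fr,[e[0]],88).round(1))
```

```text
[[357 192  26   6 115]
 [360 198  11   5  32]] [[369.60869565 194.26086957]
 [364.71875    200.40625   ]]
((369.5137939453125, 194.26551818847656), (25.250469207763672, 4.34542989730835), 3.3664608001708984)
[[ 567.9 -238.8   88. ]
 [ 578.  -239.3   88. ]
 [ 578.1 -296.2   88. ]
 [ 568.  -295.5   88. ]]
((364.8475341796875, 200.37193298339844), (10.15970230102539, 3.8651037216186523), 6.34019136428833)
[[ 554.4 -245.1   88. ]
 [ 563.3 -246.    88. ]
 [ 562.1 -268.7   88. ]
 [ 553.2 -267.7   88. ]]
((153.5522003173828, 183.08511352539062), (26.311817169189453, 28.187847137451172), 64.30558013916016) [[568.9 222.5  88. ]]
((326.1585998535156, 291.7530212402344), (34.91519546508789, 40.10708999633789), 116.54439544677734) [[567.8 226.8  88. ]]
```

View pics/c0.png

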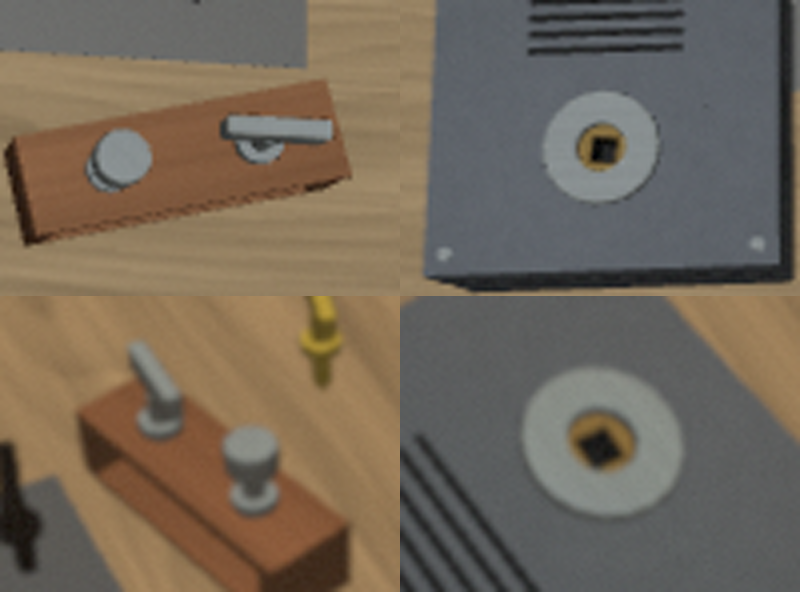

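The crop confirms the grey T-bar key hanging in the rack, with the round knob beside it. The socket is a dark square in brass, at about (155,184) in the top view.

Run:
```python
from h import *
f=load('t0');g=load('s0')
print('bar top',plane(f,[[357.4,192.5],[382.1,195],[369.6,194.3]],96).round(1))
m=np.zeros((384,512),np.uint8);r=g['image'][108:135,198:216].astype(int);m[108:135,198:216]=(r.min(2)>105)&(r.max(2)-r.min(2)<30)
n,l,st,ce=cv2.connectedComponentsWithStats(m);print(st[1:])
for i in range(1,n):
    if st[i,4]>15: print(cv2.minAreaRect(np.argwhere(l==i)[:,::-1].astype(np.float32)))
print('scene bar est',plane(g,[[203.7,116.5],[212.5,127.5]],96).round(1))
sc=plane(f,[[115.25,210.25],[193.25,207.75]],80);d=sc[1]-sc[0];print('case yaw of bottom edge vs -y',np.degrees(np.arctan2(d[0],-d[1])),sc.round(1))
for fr,b,z in ((f,(146,162,176,192),80),(g,(314,338,282,304),80)):
    x0,x1,y0,y1=b;im=cv2.resize(fr['image'][y0:y1,x0:x1],None,fx=4,fy=4,interpolation=cv2.INTER_CUBIC)
    k=(im.max(2)<75).astype(np.uint8);cs,_=cv2.findContours(k,0,1);c=max(cs,key=cv2.contourArea)
    r=cv2.minAreaRect(c);bx=(cv2.boxPoints(r)+.5)/4-.5+[x0,y0];P=plane(fr,bx,z);print('hole',r,P.mean(0).round(1),[np.degrees(np.arctan2(*(P[(i+1)%4]-P[i])[[0,1]])).round(1) for i in range(4)],np.linalg.norm(np.diff(P,axis=0),axis=1).round(1))
```

```text
bar top [[ 573.6 -237.9   96. ]
 [ 571.2 -293.    96. ]
 [ 571.1 -265.2   96. ]]
[[202 115  13  14  70]
 [205 132   3   3   7]]
((208.10403442382812, 121.07719421386719), (16.958101272583008, 4.178082466125488), 55.00798034667969)
scene bar est [[ 572.8 -281.1   96. ]
 [ 570.4 -233.5   96. ]]
case yaw of bottom edge vs -y 5.364236283622431 [[502.7 303.5  80. ]
 [519.1 128.6  80. ]]
hole ((36.0, 33.5), (25.0, 26.0), 90.0) [568.7 222.1  80. ] [np.float64(176.5), np.float64(-96.5), np.float64(-3.5), np.float64(83.3)] [14.9 14.8 14.8]
hole ((47.15384292602539, 48.230770111083984), (35.50081253051758, 31.063213348388672), 56.30992889404297) [567.6 226.2  80. ] [np.float64(-96.1), np.float64(1.3), np.float64(84.4), np.float64(-179.4)] [13.9 14.7 13.7]
```

Call:
carry_out(commands=[{"gripper": -1, "xyz": [0, 0, 0], "turn": 0.039}, {"gripper": -1, "xyz": [0, 0, 0], "turn": 0.039}, {"gripper": -1, "xyz": [0, 0, 0], "turn": 0.039}, {"gripper": -1, "xyz": [0, 0, 0], "turn": 0.039}, {"gripper": -1, "xyz": [0, 0, 0], "turn": 0.039}, {"gripper": -1, "xyz": [0, 0, 0], "turn": 0.039}, {"gripper": -1, "xyz": [0, 0, 0], "turn": 0.039}, {"gripper": -1, "xyz": [0, 0, 0], "turn": 0.039}, {"gripper": -1, "xyz": [0, 0, 0], "turn": 0.039}, {"gripper": -1, "xyz": [0, 0, 0], "turn": 0.039}, {"gripper": -1, "xyz": [-0.2, 0.1, 0], "turn": 0}, {"gripper": -1, "xyz": [-0.3, 0.15, 0], "turn": 0}])

```text
t: 1.1
tcp_pos: [210.4, 468.1, 230.8]
ee_rot: [0.706, 0.708, -0.0, -0.0]
ft_force: [0.1, -0.6, 0.1]
opening: 85.4
finger_force: 0.0
```

Call:
carry_out(commands=[{"gripper": -1, "xyz": [-0.35, 0.175, 0], "turn": 0}, {"gripper": -1, "xyz": [-0.35, 0.175, 0], "turn": 0}, {"gripper": -1, "xyz": [-0.35, 0.175, 0], "turn": 0}, {"gripper": -1, "xyz": [-0.35, 0.175, 0], "turn": 0}, {"gripper": -1, "xyz": [-0.35, 0.175, 0], "turn": 0}, {"gripper": -1, "xyz": [-0.35, 0.175, 0], "turn": 0}, {"gripper": -1, "xyz": [-0.35, 0.175, 0], "turn": 0}, {"gripper": -1, "xyz": [-0.35, 0.175, 0], "turn": 0}, {"gripper": -1, "xyz": [-0.35, 0.175, 0], "turn": 0}, {"gripper": -1, "xyz": [-0.35, 0.175, 0], "turn": 0}, {"gripper": -1, "xyz": [-0.35, 0.175, 0], "turn": 0}, {"gripper": -1, "xyz": [-0.35, 0.175, 0], "turn": 0}])

```text
t: 2.1
tcp_pos: [421.6, 45.8, 231.3]
ee_rot: [0.707, 0.707, 0.0, 0.0]
ft_force: [0.6, 0.4, -0.1]
opening: 85.5
finger_force: 0.0
```

Call:
carry_out(commands=[{"gripper": -1, "xyz": [-0.35, 0.17, 0], "turn": 0}, {"gripper": -1, "xyz": [-0.35, 0.17, 0], "turn": 0}, {"gripper": -1, "xyz": [-0.35, 0.17, 0], "turn": 0}, {"gripper": -1, "xyz": [-0.35, 0.17, 0], "turn": 0}, {"gripper": -1, "xyz": [-0.35, 0.17, 0], "turn": 0}, {"gripper": -1, "xyz": [-0.35, 0.17, 0], "turn": 0}, {"gripper": -1, "xyz": [-0.35, 0.17, 0], "turn": 0}, {"gripper": -1, "xyz": [-0.35, 0.17, 0], "turn": 0}, {"gripper": -1, "xyz": [-0.2, 0.1, 0.2], "turn": 0}, {"gripper": -1, "xyz": [-0.1, 0.04, 0.3], "turn": 0}, {"gripper": -1, "xyz": [0, 0, 0.3], "turn": 0}, {"gripper": -1, "xyz": [0, 0, 0], "turn": 0}])

```text
t: 3.1
tcp_pos: [568.7, -261.3, 145.0]
ee_rot: [0.707, 0.707, -0.001, -0.005]
ft_force: [-0.9, 0.5, -1.4]
opening: 85.6
finger_force: 0.0
```

Run:
```python
from h import *
o=get_obs();print(o['tcp_pos'],o['ee_rot'],o['joint_positions'])
s=grab_frame('scene');t=grab_frame('top');save('s1',s);save('t1',t)
def c(i,x,y,w=50,h=37): return cv2.resize(i[y-h:y+h,x-w:x+w],(400,296),interpolation=cv2.INTER_CUBIC)
cv2.imwrite('pics/c1.png',np.hstack([c(t['image'],369,194)[:,:,::-1],c(s['image'],208,125)[:,:,::-1]]))
print(proj(t,o['tcp_pos']),proj(s,o['tcp_pos']))
```

```text
[ 568.72266175 -261.29496141  145.04325293] [ 0.70717712  0.70701936 -0.00136706 -0.00472017] [-5.05036360e-01  5.84162768e-01  1.51334437e+00 -1.62030544e-05
  1.05391385e+00 -5.04805176e-01]
[[375.0469013  190.52896824]] [[206.23657422 103.36950222]]
```

View pics/c1.png

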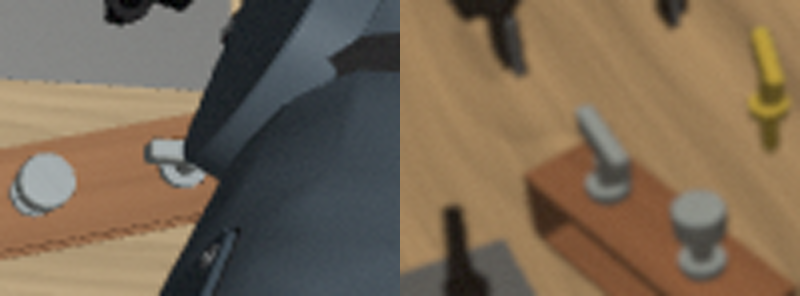

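The scene crop shows the open fingertips straddling the T bar above the rack, so I descend and close.

Call:
carry_out(commands=[{"gripper": -1, "xyz": [-0.02, 0.025, 0.2], "turn": 0}, {"gripper": -1, "xyz": [0, 0, 0.2], "turn": 0}, {"gripper": -1, "xyz": [0, 0, 0.18], "turn": 0}, {"gripper": -1, "xyz": [0, 0, 0.1], "turn": 0}, {"gripper": -1, "xyz": [0, 0, 0], "turn": 0}, {"gripper": 1, "xyz": [0, 0, 0], "turn": 0}, {"gripper": 1, "xyz": [0, 0, 0], "turn": 0}, {"gripper": 1, "xyz": [0, 0, 0], "turn": 0}, {"gripper": 1, "xyz": [0, 0, 0], "turn": 0}, {"gripper": 1, "xyz": [0, 0, 0], "turn": 0}, {"gripper": 1, "xyz": [0, 0, 0], "turn": 0}, {"gripper": 1, "xyz": [0, 0, 0], "turn": 0}])

```text
t: 4.2
tcp_pos: [574.0, -264.2, 83.5]
ee_rot: [0.707, 0.707, -0.0, 0.0]
ft_force: [-1.0, -0.3, 1.9]
opening: 10.4
finger_force: 61.2
```

Call:
carry_out(commands=[{"gripper": 1, "xyz": [0, 0, 0], "turn": 0}, {"gripper": 1, "xyz": [0, 0, 0], "turn": 0}, {"gripper": 1, "xyz": [0, 0, 0], "turn": 0}])

```text
t: 4.45
tcp_pos: [574.0, -264.2, 83.5]
ee_rot: [0.707, 0.707, -0.0, 0.0]
ft_force: [-1.6, 0.4, 4.0]
opening: 10.1
finger_force: 61.3
```

Grip is 6 mm too high, so I regrip lower.

Call:
carry_out(commands=[{"gripper": 0.3, "xyz": [0, 0, 0], "turn": 0}, {"gripper": 0.3, "xyz": [0, 0, 0], "turn": 0}, {"gripper": 0.3, "xyz": [0, 0, 0], "turn": 0}, {"gripper": 0.3, "xyz": [0, 0, 0], "turn": 0}, {"gripper": 0.3, "xyz": [0, 0, 0.06], "turn": 0}, {"gripper": 0.3, "xyz": [0, 0, 0], "turn": 0}, {"gripper": 0.3, "xyz": [0, 0, 0], "turn": 0}, {"gripper": 1, "xyz": [0, 0, 0], "turn": 0}, {"gripper": 1, "xyz": [0, 0, 0], "turn": 0}, {"gripper": 1, "xyz": [0, 0, 0], "turn": 0}, {"gripper": 1, "xyz": [0, 0, 0], "turn": 0}, {"gripper": 1, "xyz": [0, 0, 0], "turn": 0}])

```text
t: 5.45
tcp_pos: [573.6, -264.1, 77.4]
ee_rot: [0.707, 0.707, -0.0, -0.0]
ft_force: [-4.7, -0.3, 3.7]
opening: 10.4
finger_force: 63.2
```

Call:
carry_out(commands=[{"gripper": 1, "xyz": [0, 0, 0], "turn": 0}, {"gripper": 1, "xyz": [0, 0, 0], "turn": 0}, {"gripper": 1, "xyz": [0, 0, 0], "turn": 0}])

```text
t: 5.7
tcp_pos: [573.7, -264.1, 77.4]
ee_rot: [0.707, 0.707, -0.0, -0.0]
ft_force: [-5.0, -0.4, 5.5]
opening: 10.8
finger_force: 63.3
```

Call:
carry_out(commands=[{"gripper": 1, "xyz": [0, 0, -0.05], "turn": 0}, {"gripper": 1, "xyz": [0, 0, -0.1], "turn": 0}, {"gripper": 1, "xyz": [0, 0, -0.15], "turn": 0}, {"gripper": 1, "xyz": [0, 0, -0.15], "turn": 0}, {"gripper": 1, "xyz": [0, 0, -0.2], "turn": 0}, {"gripper": 1, "xyz": [0, 0, -0.2], "turn": 0}, {"gripper": 1, "xyz": [0, 0, -0.15], "turn": 0}, {"gripper": 1, "xyz": [0, 0, -0.1], "turn": 0}, {"gripper": 1, "xyz": [0.1, 0, 0], "turn": 0}, {"gripper": 1, "xyz": [0.2, 0, 0], "turn": 0}, {"gripper": 1, "xyz": [0.25, 0, 0], "turn": 0}, {"gripper": 1, "xyz": [0.25, 0, 0], "turn": 0}])

```text
t: 6.7
tcp_pos: [573.5, -182.5, 186.4]
ee_rot: [0.707, 0.707, -0.0, -0.001]
ft_force: [-0.7, 0.6, -1.3]
opening: 10.3
finger_force: 62.3
```

Call:
carry_out(commands=[{"gripper": 1, "xyz": [0.3, 0, 0], "turn": 0}, {"gripper": 1, "xyz": [0.3, 0, 0], "turn": 0}, {"gripper": 1, "xyz": [0.3, 0, 0], "turn": 0}, {"gripper": 1, "xyz": [0.3, 0, 0], "turn": 0}, {"gripper": 1, "xyz": [0.3, 0, 0], "turn": 0}, {"gripper": 1, "xyz": [0.3, 0, 0], "turn": 0}, {"gripper": 1, "xyz": [0.3, 0, 0], "turn": 0}, {"gripper": 1, "xyz": [0.3, 0, 0], "turn": 0}, {"gripper": 1, "xyz": [0.3, 0, 0], "turn": 0}, {"gripper": 1, "xyz": [0.3, 0, 0], "turn": 0}, {"gripper": 1, "xyz": [0.3, 0, 0], "turn": 0}, {"gripper": 1, "xyz": [0.2, 0, 0], "turn": 0}])

```text
t: 7.7
tcp_pos: [572.6, 169.0, 186.4]
ee_rot: [0.706, 0.708, -0.0, -0.001]
ft_force: [0.6, 0.2, -1.7]
opening: 10.4
finger_force: 62.3
```

Call:
carry_out(commands=[{"gripper": 1, "xyz": [0.2, -0.02, 0], "turn": 0}, {"gripper": 1, "xyz": [0.1, 0, 0], "turn": -0.02}, {"gripper": 1, "xyz": [0.05, 0, 0], "turn": 0}, {"gripper": 1, "xyz": [0, 0, 0], "turn": 0}, {"gripper": 1, "xyz": [0, 0, 0], "turn": 0}, {"gripper": 1, "xyz": [0, 0, 0], "turn": 0}])

```text
t: 8.2
tcp_pos: [571.2, 200.3, 187.0]
ee_rot: [0.685, 0.729, -0.0, -0.0]
ft_force: [1.1, 0.8, -0.7]
opening: 10.4
finger_force: 62.3
```

Run:
```python
from h import *
o=get_obs();print(o['tcp_pos'],o['ee_rot'],o['joint_positions'],o['ft_force'])
s=grab_frame('scene');t=grab_frame('top');save('s2',s);save('t2',t)
def c(i,x,y,w=50,h=37): return cv2.resize(i[y-h:y+h,x-w:x+w],(400,296),interpolation=cv2.INTER_CUBIC)
p=o['tcp_pos'];tip=p-[0,0,61.4];print(proj(t,[p,tip]),proj(s,[p,tip]))
cv2.imwrite('pics/c2.png',np.vstack([cv2.resize(s['image'][180:330,230:430],(800,600),interpolation=cv2.INTER_CUBIC)[:,:,::-1]]))
```

```text
[571.20408255 200.29071238 187.04847831] [ 6.84918239e-01  7.28619902e-01 -1.92636381e-04 -8.70780828e-05] [ 2.60378040e-01  4.96526967e-01  1.54600705e+00 -6.21681680e-05
  1.09947780e+00  1.98592953e-01] [ 1.07537637  0.75545954 -0.67697043]
[[152.22603763 171.10183857]
 [159.48040116 178.60317779]] [[322.81245792 247.31524787]
 [318.01673563 268.29767515]]
```

View pics/c2.png

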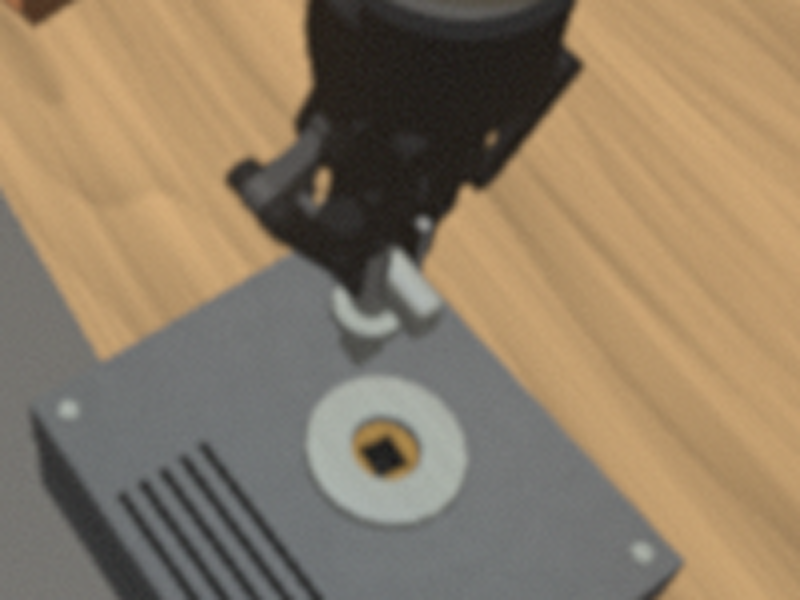

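The scene crop shows the key held upright, with its tip at about scene px (319.4,269.4) and the socket at (325.9,293).

Run:
```python
from h import *
s=load('s2')
P=plane(s,[[318.0,268.3],[319.1,269.1]],125.6);print(P,P[1]-P[0])
x0,x1,y0,y1=314,338,282,304
im=cv2.resize(s['image'][y0:y1,x0:x1],None,fx=4,fy=4,interpolation=cv2.INTER_CUBIC)
k=(im.max(2)<75).astype(np.uint8);cs,_=cv2.findContours(k,0,1);c=max(cs,key=cv2.contourArea)
uv=(np.array(cv2.minAreaRect(c)[0])+.5)/4-.5+[x0,y0];print(uv,plane(s,[uv],80))
t=load('t2');cv2.imwrite('pics/c3.png',cv2.resize(t['image'][150:225,104:204],(800,600),interpolation=cv2.INTER_CUBIC)[:,:,::-1])
```

```text
[[571.20977036 200.26142711 125.6       ]
 [570.46376991 202.27659273 125.6       ]] [-0.74600045  2.01516562  0.        ]
[325.40000153 293.67500114] [[567.68358166 226.27018046  80.        ]]
```

View pics/c3.png

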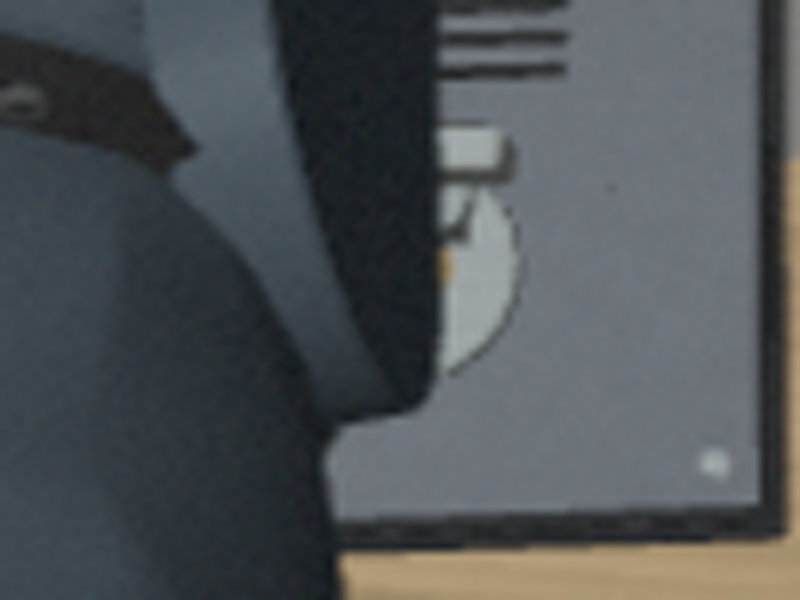

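Call:
carry_out(commands=[{"gripper": 1, "xyz": [0.12, -0.013, 0], "turn": 0}, {"gripper": 1, "xyz": [0.12, 0, 0], "turn": 0}, {"gripper": 1, "xyz": [0, 0, 0.1], "turn": 0}, {"gripper": 1, "xyz": [0, 0, 0.1], "turn": 0}, {"gripper": 1, "xyz": [0, 0, 0.08], "turn": 0}, {"gripper": 1, "xyz": [0, 0, 0.05], "turn": 0}, {"gripper": 1, "xyz": [0, 0, 0], "turn": 0}, {"gripper": 1, "xyz": [0, 0, 0], "turn": 0}, {"gripper": 1, "xyz": [0, 0, 0], "turn": 0}])

```text
t: 9.05
tcp_pos: [568.7, 224.7, 154.6]
ee_rot: [0.684, 0.729, 0.0, 0.0]
ft_force: [0.3, 0.4, -1.0]
opening: 10.4
finger_force: 62.3
```

Run:
```python
from h import *
o=get_obs();print(o['tcp_pos'],o['ft_force'])
s=grab_frame('scene');save('s3',s)
cv2.imwrite('pics/c4.png',cv2.resize(s['image'][250:325,276:376],(800,600),interpolation=cv2.INTER_CUBIC)[:,:,::-1])
p=o['tcp_pos'];print(proj(s,[p-[0,0,61.4]]))
```

```text
[568.73747391 224.68864363 154.58074999] [ 0.32822734  0.40488039 -0.97519073]
[[325.36014474 289.49811713]]
```

View pics/c4.png

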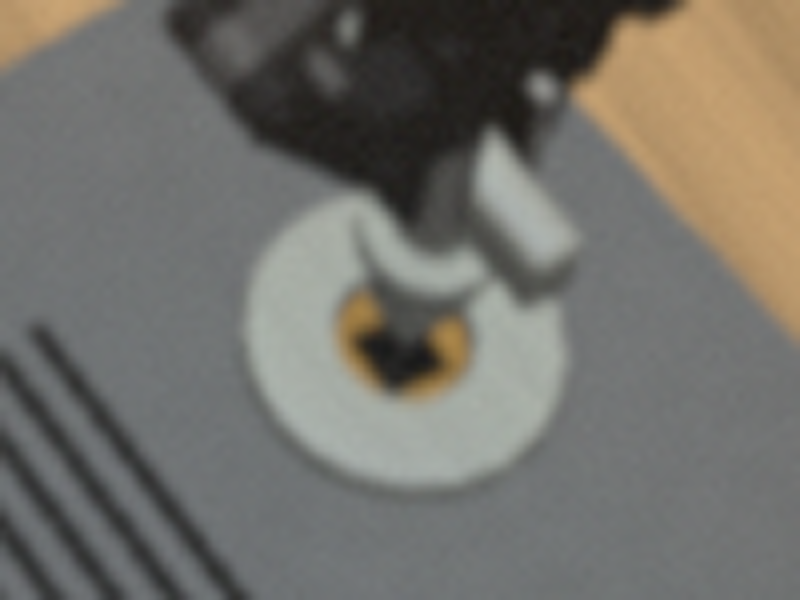

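The tip at about (326.3,292) sits over the socket at (325.4,293.7), consistent with alignment to about 1 mm, so I descend gently.

Call:
carry_out(commands=[{"gripper": 1, "xyz": [0, 0, 0.04], "turn": 0}, {"gripper": 1, "xyz": [0, 0, 0.04], "turn": 0}, {"gripper": 1, "xyz": [0, 0, 0.04], "turn": 0}, {"gripper": 1, "xyz": [0, 0, 0.03], "turn": 0}, {"gripper": 1, "xyz": [0, 0, 0.02], "turn": 0}, {"gripper": 1, "xyz": [0, 0, 0.01], "turn": 0}, {"gripper": 1, "xyz": [0, 0, 0.01], "turn": 0}])

```text
t: 9.68
tcp_pos: [568.5, 224.8, 135.2]
ee_rot: [0.684, 0.729, -0.0, -0.0]
ft_force: [-1.1, 0.3, -1.3]
opening: 10.6
finger_force: 62.3
```

Call:
carry_out(commands=[{"gripper": 1, "xyz": [0, 0, 0.03], "turn": 0}, {"gripper": 1, "xyz": [0, 0, 0.03], "turn": 0}, {"gripper": 1, "xyz": [0, 0, 0.03], "turn": 0}, {"gripper": 1, "xyz": [0, 0, 0.02], "turn": 0}, {"gripper": 1, "xyz": [0, 0, 0], "turn": 0}])

```text
t: 10.1
tcp_pos: [568.2, 224.7, 123.7]
ee_rot: [0.684, 0.729, -0.0, -0.0]
ft_force: [0.1, 0.4, -2.2]
opening: 10.4
finger_force: 62.2
```

Call:
carry_out(commands=[{"gripper": 1, "xyz": [0, 0, 0.02], "turn": 0}, {"gripper": 1, "xyz": [0, 0, 0.01], "turn": 0}, {"gripper": 1, "xyz": [0, 0, 0.01], "turn": 0}, {"gripper": 1, "xyz": [0, 0, 0], "turn": 0}, {"gripper": 1, "xyz": [0, 0, 0], "turn": 0}])

```text
t: 10.52
tcp_pos: [568.5, 224.8, 120.3]
ee_rot: [0.684, 0.729, -0.0, 0.0]
ft_force: [0.4, 0.1, -1.7]
opening: 10.5
finger_force: 62.2
```

Call:
carry_out(commands=[{"gripper": 1, "xyz": [0, 0, 0.01], "turn": 0}, {"gripper": 1, "xyz": [0, 0, 0.005], "turn": 0}, {"gripper": 1, "xyz": [0, 0, 0], "turn": 0}, {"gripper": 1, "xyz": [0, 0, 0], "turn": 0}])

```text
t: 10.85
tcp_pos: [568.7, 224.9, 119.2]
ee_rot: [0.684, 0.729, 0.0, 0.0]
ft_force: [-0.4, -0.5, 2.4]
opening: 10.7
finger_force: 62.9
```

Call:
carry_out(commands=[{"gripper": 1, "xyz": [0, 0, 0.005], "turn": 0}, {"gripper": 1, "xyz": [0, 0, 0.005], "turn": 0}, {"gripper": 1, "xyz": [0, 0, 0], "turn": 0}, {"gripper": 1, "xyz": [0, 0, 0], "turn": 0}])

```text
t: 11.18
tcp_pos: [568.9, 225.0, 118.9]
ee_rot: [0.684, 0.729, 0.001, 0.0]
ft_force: [-2.5, -1.2, 10.5]
opening: 10.1
finger_force: 64.3
```

Seated on the floor at the expected height (10 N). Now I turn clockwise.

Call:
carry_out(commands=[{"gripper": 1, "xyz": [0, 0, -0.005], "turn": 0.02}, {"gripper": 1, "xyz": [0, 0, 0], "turn": 0.03}, {"gripper": 1, "xyz": [0, 0, 0], "turn": 0.03}, {"gripper": 1, "xyz": [0, 0, 0], "turn": 0.03}, {"gripper": 1, "xyz": [0, 0, 0], "turn": 0.03}, {"gripper": 1, "xyz": [0, 0, 0], "turn": 0.03}, {"gripper": 1, "xyz": [0, 0, 0], "turn": 0}])

```text
t: 11.77
tcp_pos: [568.3, 224.6, 119.0]
ee_rot: [0.854, 0.52, -0.0, 0.0]
ft_force: [-3.3, -1.2, 8.9]
opening: 10.6
finger_force: 63.9
```

```bash
python3 -c "
from h import *
o=get_obs();print(o['wrist_torque'],o['ft_force'],o['tcp_pos'])"
```

```text
[-0.55810857  0.80363995  0.01379182] [-3.28873201 -1.23538275  8.85352295] [568.28806223 224.55131562 118.98485319]
```

Call:
carry_out(commands=[{"gripper": 1, "xyz": [0, 0, 0], "turn": 0.03}, {"gripper": 1, "xyz": [0, 0, 0], "turn": 0.03}, {"gripper": 1, "xyz": [0, 0, 0], "turn": 0.03}, {"gripper": 1, "xyz": [0, 0, 0], "turn": 0.03}, {"gripper": 1, "xyz": [0, 0, 0], "turn": 0.03}, {"gripper": 1, "xyz": [0, 0, 0], "turn": 0}])

```text
t: 12.27
tcp_pos: [568.0, 224.3, 118.9]
ee_rot: [0.952, 0.307, -0.001, 0.0]
ft_force: [-5.3, -3.8, 10.9]
opening: 10.6
finger_force: 64.1
```

```bash
python3 -c "
from h import *
o=get_obs();print(o['wrist_torque'],o['ft_force'],o['tcp_pos'],o['ee_rot'])"
```

```text
[-0.74502175  1.18779723  0.04830455] [-5.33408037 -3.77786612 10.87541648] [567.96530079 224.34017262 118.94077374] [ 9.51807635e-01  3.06694534e-01 -7.87883140e-04  2.61127233e-04]
```

Call:
carry_out(commands=[{"gripper": 1, "xyz": [0, 0, 0], "turn": 0.03}, {"gripper": 1, "xyz": [0, 0, 0], "turn": 0.03}, {"gripper": 1, "xyz": [0, 0, 0], "turn": 0.02}, {"gripper": 1, "xyz": [0, 0, 0], "turn": 0}])

```text
t: 12.6
tcp_pos: [567.7, 224.3, 118.9]
ee_rot: [0.983, 0.186, -0.001, 0.0]
ft_force: [-7.2, -4.2, 11.0]
opening: 10.8
finger_force: 64.1
```

```bash
python3 -c "
from h import *
o=get_obs();print(o['wrist_torque'],o['ft_force'],o['tcp_pos'],o['ee_rot'])"
```

```text
[-0.8225351   1.45145953  0.04523083] [-7.20963091 -4.2334582  11.02979291] [567.74259622 224.34125408 118.9439327 ] [ 9.82577040e-01  1.85852708e-01 -1.00479724e-03  3.48578516e-04]
```

Call:
carry_out(commands=[{"gripper": 1, "xyz": [-0.01, 0, 0], "turn": 0.02}, {"gripper": 1, "xyz": [0, 0, 0], "turn": 0.02}, {"gripper": 1, "xyz": [0, 0, 0], "turn": 0.02}, {"gripper": 1, "xyz": [0, 0, 0], "turn": 0}])

```text
t: 12.93
tcp_pos: [567.2, 224.2, 119.0]
ee_rot: [0.996, 0.093, -0.0, 0.0]
ft_force: [-5.1, -3.0, 9.7]
opening: 10.8
finger_force: 63.8
```

```bash
python3 -c "
from h import *
o=get_obs();print(o['wrist_torque'],o['ft_force'],o['tcp_pos'],o['ee_rot'])"
```

```text
[-0.4891623   1.05074896  0.05580374] [-5.10844815 -2.9963006   9.71507187] [567.19469886 224.1743755  118.96134   ] [ 9.95701058e-01  9.26237781e-02 -4.31557475e-04  2.31186860e-04]
```

Call:
carry_out(commands=[{"gripper": 1, "xyz": [0, 0, 0], "turn": 0.02}, {"gripper": 1, "xyz": [0, 0, 0], "turn": 0.01}, {"gripper": 1, "xyz": [0, 0, 0], "turn": 0}])

```text
t: 13.18
tcp_pos: [567.1, 224.2, 118.9]
ee_rot: [0.999, 0.047, -0.001, 0.0]
ft_force: [-5.3, -2.8, 9.8]
opening: 10.7
finger_force: 63.8
```

```bash
python3 -c "
from h import *
o=get_obs();print(o['wrist_torque'],o['ft_force'],o['tcp_pos'],o['ee_rot'])"
```

```text
[-0.55661704  1.13071269  0.03865071] [-5.34924177 -2.75024027  9.79046668] [567.09759248 224.16773625 118.94724496] [ 9.98915207e-01  4.65618999e-02 -5.50359381e-04  3.10367188e-04]
```

Call:
carry_out(commands=[{"gripper": 1, "xyz": [0, 0, 0], "turn": 0.02}, {"gripper": 1, "xyz": [0, 0, 0], "turn": 0}])

```text
t: 13.35
tcp_pos: [567.1, 224.1, 118.9]
ee_rot: [1.0, 0.015, -0.001, 0.0]
ft_force: [-5.9, -2.7, 10.0]
opening: 10.2
finger_force: 63.8
```

```bash
python3 -c "
from h import *
o=get_obs();print(o['wrist_torque'],o['ft_force'],o['tcp_pos'],o['ee_rot'])
s=grab_frame('scene');save('s4',s)
cv2.imwrite('pics/c5.png',cv2.resize(s['image'][235:325,266:386],(800,600),interpolation=cv2.INTER_CUBIC)[:,:,::-1])"
```

```text
[-0.58094779  1.21642143  0.18660571] [-5.89606059 -2.6992921   9.97324823] [567.06405045 224.14708965 118.9414667 ] [ 9.99893941e-01  1.45476867e-02 -5.88661401e-04  3.53059331e-04]
```

View pics/c5.png

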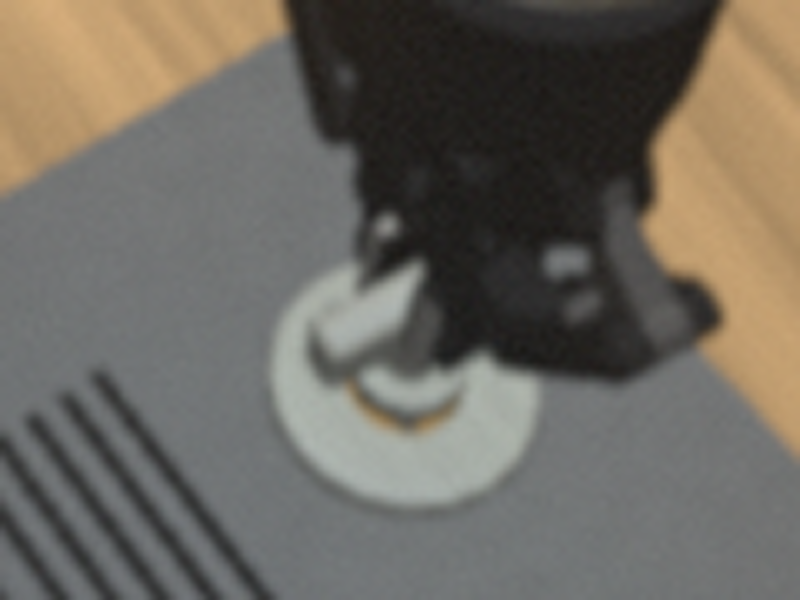

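The key has turned about 90° and is seated, with its collar just above the ring. Torque jumped to 0.19 N m, so I press a little more to confirm the stop.

Call:
carry_out(commands=[{"gripper": 1, "xyz": [0, 0, 0], "turn": 0.01}, {"gripper": 1, "xyz": [0, 0, 0], "turn": 0.01}, {"gripper": 1, "xyz": [0, 0, 0], "turn": 0}, {"gripper": 1, "xyz": [0, 0, 0], "turn": 0}])

```text
t: 13.73
tcp_pos: [567.0, 224.1, 118.9]
ee_rot: [1.0, -0.015, -0.001, 0.0]
ft_force: [-5.4, -2.5, 11.4]
opening: 10.5
finger_force: 63.8
```

```bash
python3 -c "
from h import *
o=get_obs();print(o['wrist_torque'],o['ft_force'],o['tcp_pos'],o['ee_rot'])"
```

```text
[-0.61331826  1.21939223  0.19910936] [-5.44408014 -2.47216118 11.40225474] [566.99319891 224.13096715 118.89904535] [ 9.99884354e-01 -1.51879610e-02 -6.64029541e-04  4.04666336e-04]
```

Call:
carry_out(commands=[{"gripper": 1, "xyz": [0, 0, 0], "turn": 0.01}, {"gripper": 1, "xyz": [0, 0, 0], "turn": 0.01}, {"gripper": 1, "xyz": [0, 0, 0], "turn": 0}, {"gripper": 1, "xyz": [0, 0, 0], "turn": 0}])

```text
t: 14.07
tcp_pos: [567.0, 224.2, 118.9]
ee_rot: [0.999, -0.047, -0.001, 0.0]
ft_force: [-5.9, -2.7, 10.8]
opening: 10.7
finger_force: 63.8
```

```bash
python3 -c "
from h import *
o=get_obs();print(o['wrist_torque'],o['ft_force'],o['opening'],o['ee_rot'])"
```

```text
[-0.52235687  1.28624436  0.22094766] [-5.93814686 -2.68352307 10.75262739] 10.681771652392172 [ 9.98915193e-01 -4.65605703e-02 -6.19647751e-04  4.08364568e-04]
```

Call:
carry_out(commands=[{"gripper": 1, "xyz": [0, 0, 0], "turn": 0.01}, {"gripper": 1, "xyz": [0, 0, 0], "turn": 0.01}, {"gripper": 1, "xyz": [0, 0, 0], "turn": 0}, {"gripper": 1, "xyz": [0, 0, 0], "turn": 0}])

```text
t: 14.4
tcp_pos: [567.0, 224.2, 118.9]
ee_rot: [0.997, -0.078, -0.001, 0.0]
ft_force: [-5.6, -1.8, 10.5]
opening: 10.4
finger_force: 63.8
```

```bash
python3 -c "
from h import *
o=get_obs();print(o['wrist_torque'],o['ft_force'],o['opening'],o['ee_rot'])"
```

```text
[-0.50328087  1.32688381  0.20715655] [-5.61999329 -1.76710164 10.51337344] 10.35382147984346 [ 9.96958203e-01 -7.79342295e-02 -6.54541797e-04  4.10885048e-04]
```

Run:
```python
from h import *
s=grab_frame('scene');save('s5',s)
a=load('s4')
L=[cv2.resize(f['image'][260:305,296:356],(400,300),interpolation=cv2.INTER_CUBIC)[:,:,::-1] for f in (a,s)]
cv2.imwrite('pics/c6.png',np.hstack(L))
```

```text
(no output)
```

View pics/c6.png

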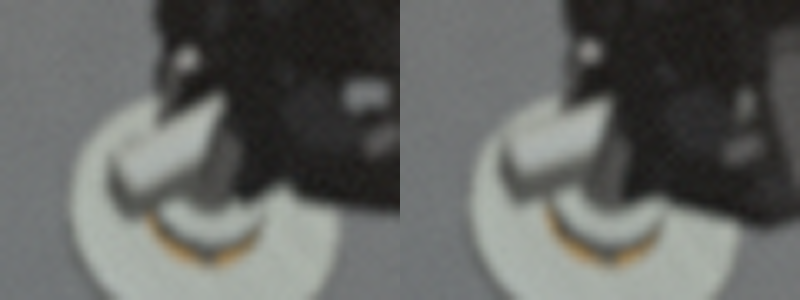

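Run:
```python
from h import *
for n in ('s4','s5'):
    f=load(n);x0,x1,y0,y1=306,332,268,296
    r=cv2.resize(f['image'],None,fx=4,fy=4,interpolation=cv2.INTER_CUBIC)
    sub=r[4*265:4*300,4*300:4*332].astype(int)
    e=cv2.Canny(cv2.GaussianBlur(sub.astype(np.uint8),(5,5),0),25,60)
    ls=cv2.HoughLinesP(e,1,np.pi/360,12,minLineLength=14,maxLineGap=4)
    print(n)
    for l in ls[:,0] if ls is not None else []:
        uv=(l.reshape(2,2)+.5)/4-.5+[300,265];P=plane(f,uv,138);d=P[1]-P[0]
        print(l,uv.round(1).tolist(),P[:,:2].round(1).tolist(),round(float(np.degrees(np.arctan2(d[1],d[0]))),1))
```

```text
s4
[ 78 123  93 135] [[319.1, 295.4], [322.9, 298.4]] [[599.9, 244.1], [597.7, 250.6]] 108.9
[50 70 62 94] [[312.1, 282.1], [315.1, 288.1]] [[597.3, 221.1], [598.7, 231.5]] 82.2
[ 73  93 105  73] [[317.9, 287.9], [325.9, 282.9]] [[594.9, 233.1], [579.6, 231.8]] -175.3
[77 20 77 37] [[318.9, 269.6], [318.9, 273.9]] [[576.4, 208.0], [580.5, 214.2]] 56.4
[34 68 57 46] [[308.1, 281.6], [313.9, 276.1]] [[602.2, 217.6], [589.4, 213.9]] -163.7
[ 79  56 111  37] [[319.4, 278.6], [327.4, 273.9]] [[584.3, 221.3], [569.0, 220.3]] -176.2
[ 28 113  31 128] [[306.6, 292.9], [307.4, 296.6]] [[614.1, 232.1], [616.3, 237.7]] 68.2
[ 79 107  90 121] [[319.4, 291.4], [322.1, 294.9]] [[596.0, 238.9], [595.5, 245.5]] 94.1
[ 92 129 107 137] [[322.6, 296.9], [326.4, 298.9]] [[596.7, 248.5], [593.6, 253.6]] 120.8
[49 51 65 41] [[311.9, 277.4], [315.9, 274.9]] [[593.3, 214.2], [585.5, 213.5]] -174.6
[28 92 29 77] [[306.6, 287.6], [306.9, 283.9]] [[609.5, 224.9], [605.9, 219.9]] -125.8
[ 29 121  35 136] [[306.9, 294.9], [308.4, 298.6]] [[615.5, 235.0], [616.7, 241.0]] 78.4
[ 87  52 105  41] [[321.4, 277.6], [3
[... 328 characters left out ...]
77] [[306.1, 289.1], [307.1, 283.9]] [[611.5, 226.6], [605.5, 220.0]] -132.1
[ 26 100  31 128] [[306.1, 289.6], [307.4, 296.6]] [[611.9, 227.3], [616.3, 237.7]] 67.1
[ 99 105 116 106] [[324.4, 290.9], [328.6, 291.1]] [[589.0, 241.7], [583.7, 245.0]] 148.5
[100  69 111  45] [[324.6, 281.9], [327.4, 275.9]] [[580.4, 229.6], [570.9, 223.1]] -145.6
[107 137 122 137] [[326.4, 298.9], [330.1, 298.9]] [[593.6, 253.6], [588.7, 256.2]] 152.2
[57 83 72 81] [[313.9, 285.4], [317.6, 284.9]] [[597.9, 226.9], [592.5, 228.8]] 160.4
[ 88  29 102  14] [[321.6, 271.9], [325.1, 268.1]] [[574.9, 213.3], [566.4, 210.4]] -161.0
[30 79 38 59] [[307.1, 284.4], [309.1, 279.4]] [[606.0, 220.7], [598.8, 215.1]] -141.8
```

Call:
carry_out(commands=[{"gripper": 1, "xyz": [0, 0, -0.005], "turn": -0.02}, {"gripper": 1, "xyz": [0, 0, 0], "turn": -0.02}, {"gripper": 1, "xyz": [0, 0, 0], "turn": -0.02}, {"gripper": 1, "xyz": [0, 0, 0], "turn": 0}])

```text
t: 14.78
tcp_pos: [566.9, 224.1, 119.0]
ee_rot: [1.0, 0.018, -0.001, 0.0]
ft_force: [-3.1, -1.8, 5.0]
opening: 10.2
finger_force: 63.4
```

```bash
python3 -c "
from h import *
o=get_obs();q=o['ee_rot'];print(o['wrist_torque'],o['ft_force'],o['tcp_pos'],2*np.degrees(np.arctan2(q[1],q[0]))-90)"
```

```text
[-0.52604027  0.95721426 -0.02329442] [-3.11983517 -1.84293455  4.96916365] [566.92781816 224.12656912 118.97378326] -87.9263521547851
```

Call:
carry_out(commands=[{"gripper": 1, "xyz": [0, 0, 0], "turn": 0.02}, {"gripper": 1, "xyz": [0, 0, 0], "turn": 0.01}, {"gripper": 1, "xyz": [0, 0, 0], "turn": 0}, {"gripper": 1, "xyz": [0, 0, 0], "turn": 0}])

```text
t: 15.12
tcp_pos: [566.9, 224.1, 119.0]
ee_rot: [1.0, -0.031, -0.001, 0.0]
ft_force: [-4.9, -2.4, 6.1]
opening: 10.5
finger_force: 63.4
```

```bash
python3 -c "
from h import *
o=get_obs();q=o['ee_rot'];print(o['wrist_torque'],o['ft_force'],o['tcp_pos'],2*np.degrees(np.arctan2(q[1],q[0]))-90)"
```

```text
[-0.49402993  0.9606088   0.05948759] [-4.88253178 -2.35792947  6.13111785] [566.90913032 224.10906872 118.97402517] -93.55900628381984
```

Torque now returns only at a later tool angle. So the core was at its stop and the key slipped in the pads. One last press against the stop, then release and retreat.

Call:
carry_out(commands=[{"gripper": 1, "xyz": [0, 0, 0], "turn": 0.02}, {"gripper": 1, "xyz": [0, 0, 0], "turn": 0.02}, {"gripper": 1, "xyz": [0, 0, 0], "turn": 0}, {"gripper": 1, "xyz": [0, 0, 0], "turn": 0}])

```text
t: 15.45
tcp_pos: [566.8, 224.1, 119.0]
ee_rot: [0.996, -0.094, -0.001, 0.0]
ft_force: [-5.3, -2.4, 6.4]
opening: 10.6
finger_force: 63.4
```

```bash
python3 -c "
from h import *
o=get_obs();q=o['ee_rot'];print(o['wrist_torque'],o['ft_force'],o['tcp_pos'],2*np.degrees(np.arctan2(q[1],q[0]))-90)"
```

```text
[-0.44371423  1.10866755  0.03737574] [-5.34502712 -2.35726913  6.42012739] [566.81684116 224.14303267 118.97579031] -100.7617119962675
```

Call:
carry_out(commands=[{"gripper": 0.3, "xyz": [0, 0, 0], "turn": 0}, {"gripper": 0.3, "xyz": [0, 0, 0], "turn": 0}, {"gripper": 0.3, "xyz": [0, 0, 0], "turn": 0}, {"gripper": 0.3, "xyz": [0, 0, 0], "turn": 0}, {"gripper": 0.3, "xyz": [0, 0, 0], "turn": 0}, {"gripper": 0.3, "xyz": [0, 0, 0], "turn": 0}])

```text
t: 15.95
tcp_pos: [567.6, 224.4, 118.7]
ee_rot: [0.996, -0.094, -0.0, 0.0]
ft_force: [-1.3, 0.0, -0.0]
opening: 29.9
finger_force: 0.0
```

Call:
carry_out(commands=[{"gripper": 0.3, "xyz": [0, 0, -0.05], "turn": 0}, {"gripper": 0.3, "xyz": [0, 0, -0.1], "turn": 0}, {"gripper": 0.3, "xyz": [0, 0, -0.15], "turn": 0}, {"gripper": 0.3, "xyz": [0, 0, -0.25], "turn": 0}, {"gripper": 0.3, "xyz": [0, 0, -0.25], "turn": 0}, {"gripper": 0.3, "xyz": [-0.3, 0, -0.1], "turn": 0}, {"gripper": 0.3, "xyz": [-0.35, 0, 0], "turn": 0}, {"gripper": 0.3, "xyz": [-0.35, 0, 0], "turn": 0}, {"gripper": 0.3, "xyz": [-0.35, 0, 0], "turn": 0}, {"gripper": 0.3, "xyz": [-0.2, 0, 0], "turn": 0}, {"gripper": 0.3, "xyz": [0, 0, 0], "turn": 0}, {"gripper": 0.3, "xyz": [0, 0, 0], "turn": 0}])

```text
t: 16.95
tcp_pos: [415.2, 253.7, 210.0]
ee_rot: [0.996, -0.093, 0.001, -0.0]
ft_force: [-0.1, 0.5, 0.8]
opening: 30.1
finger_force: 0.0
```

Run:
```python
from h import *
o=get_obs();print(o['tcp_pos'])
s=grab_frame('scene');t=grab_frame('top');save('s6',s);save('t6',t)
cv2.imwrite('pics/c7.png',np.hstack([cv2.resize(f['image'][b:b+75,a:a+50],(400,600),interpolation=cv2.INTER_CUBIC)[:,:,::-1] for f,a,b in ((t,129,147),(s,300,250))]))
m=np.zeros((384,512),np.uint8)
r=t['image'].astype(int);M=((r.min(2)>105)&(r.max(2)-r.min(2)<30)).astype(np.uint8)
print(plane(t,[[153.5,183]],138))
```

```text
[415.17504977 253.740443   210.03138019]
[[557.85357986 208.63787921 138.        ]]
```

View pics/c7.png

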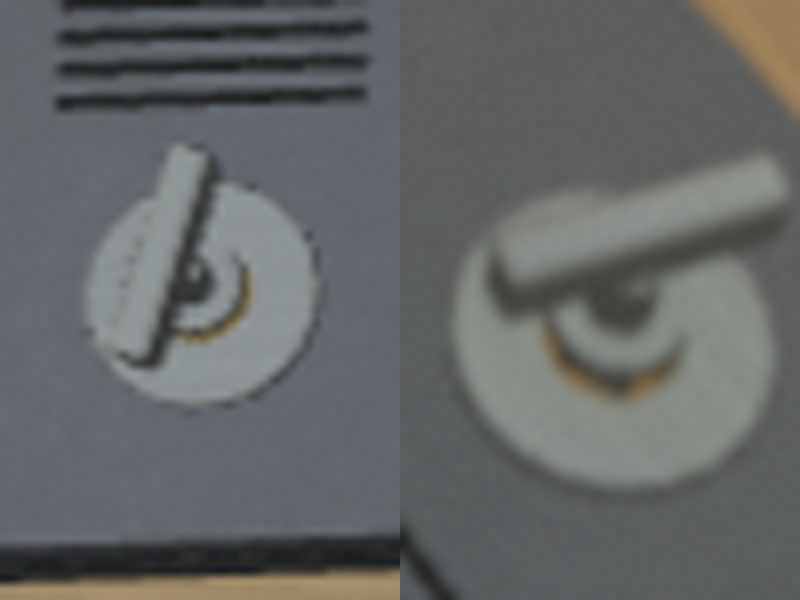

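The key stands in the socket, with its T bar turned about 104° clockwise from where it was inserted. That is more than stop plus play (86°) allows, so I'll check the key's height by two-view triangulation.

Run:
```python
from h import *
s=load('s6');t=load('t6')
def tri(ut,us):
    o1,d1=ray(t,[ut]);o2,d2=ray(s,[us]);d1=d1[0];d2=d2[0]
    A=np.c_[d1,-d2];k=np.linalg.lstsq(A,o2-o1,rcond=None)[0];a=o1+k[0]*d1;b=o2+k[1]*d2
    return ((a+b)/2).round(1),np.linalg.norm(a-b).round(1)
T=lambda x,y:[129+(x+.5)/8-.5,147+(y+.5)/8-.5]; S=lambda x,y:[300+(x-400+.5)/8-.5,250+(y+.5)/8-.5]
print('barctr',tri(T(163,252),S(638,217)))
print('ends',tri(T(188,150),S(775,178)),tri(T(137,355),S(503,262)))
print('ring',tri(T(203,293),S(614,338)))
for z in (118,128,138,148):
    a=plane(t,[T(188,150),T(137,355)],z);b=plane(s,[S(775,178),S(503,262)],z)
    for q in (a,b): d=q[0]-q[1];print(z,q.mean(0).round(1)[:2],np.linalg.norm(d).round(1),np.degrees(np.arctan2(d[1],d[0])).round(1))
```

```text
barctr (array([568.1, 222.4, 132.7]), np.float64(3.5))
ends (array([572.5, 225.3, 169.8]), np.float64(47.7)) (array([564.6, 220.3,  98.4]), np.float64(45.0))
ring (array([567.9, 224.2,  84.5]), np.float64(4.5))
118 [572.9 225.6] 59.0 -6.9
118 [560.5 218.7] 59.0 170.4
128 [570.5 222.7] 58.3 -6.9
128 [564.8 222.5] 57.9 170.4
138 [568.1 219.7] 57.5 -6.9
138 [569.  226.3] 56.8 170.4
148 [565.8 216.8] 56.8 -6.9
148 [573.3 230.1] 55.7 170.4
```

The key is home: the bar top sits about 48 mm above the ring top, against 50 mm expected. The last press ended with low torque, so I'll regrip and re-test the stop in small steps. To get back over the key I reverse the retreat.

Call:
carry_out(commands=[{"gripper": 0.3, "xyz": [0.2, 0, 0], "turn": 0}, {"gripper": 0.3, "xyz": [0.35, 0, 0], "turn": 0}, {"gripper": 0.3, "xyz": [0.35, 0, 0], "turn": 0}, {"gripper": 0.3, "xyz": [0.35, 0, 0], "turn": 0}, {"gripper": 0.3, "xyz": [0.3, 0, 0], "turn": 0}, {"gripper": 0.3, "xyz": [0, 0, 0.2], "turn": 0}, {"gripper": 0.3, "xyz": [0, 0, 0.2], "turn": 0}, {"gripper": 0.3, "xyz": [0, 0, 0.2], "turn": 0}, {"gripper": 0.3, "xyz": [0, 0, 0.2], "turn": 0}, {"gripper": 0.3, "xyz": [0, 0, 0.1], "turn": 0}, {"gripper": 0.3, "xyz": [0, 0, 0], "turn": 0}, {"gripper": 0.3, "xyz": [0, 0, 0], "turn": 0}])

```text
t: 18.05
tcp_pos: [568.1, 224.2, 119.0]
ee_rot: [0.996, -0.094, -0.0, 0.0]
ft_force: [-0.6, -0.3, -0.4]
opening: 29.7
finger_force: 0.0
```

Call:
carry_out(commands=[{"gripper": 1, "xyz": [0, 0, 0], "turn": 0}, {"gripper": 1, "xyz": [0, 0, 0], "turn": 0}, {"gripper": 1, "xyz": [0, 0, 0], "turn": 0}, {"gripper": 1, "xyz": [0, 0, 0], "turn": 0}, {"gripper": 1, "xyz": [0, 0, 0], "turn": 0}, {"gripper": 1, "xyz": [0, 0, 0], "turn": 0}])

```text
t: 18.55
tcp_pos: [568.4, 224.4, 120.3]
ee_rot: [0.996, -0.094, 0.001, -0.0]
ft_force: [-0.8, -1.8, 6.2]
opening: 10.4
finger_force: 59.5
```

```bash
cat > r.py <<'E'
from h import *
o=get_obs();q=o['ee_rot'];print(o['wrist_torque'].round(3),o['ft_force'].round(1),o['tcp_pos'].round(1),round(2*np.degrees(np.arctan2(q[1],q[0]))-90,1),round(o['opening'],1))
E
python3 r.py
```

```text
[-0.499  0.039  0.07 ] [-0.8 -1.8  6.2] [568.4 224.4 120.3] -100.7 10.4
```

Call:
carry_out(commands=[{"gripper": 1, "xyz": [0, 0, 0], "turn": 0.02}, {"gripper": 1, "xyz": [0, 0, 0], "turn": 0}, {"gripper": 1, "xyz": [0, 0, 0], "turn": 0}])

```text
t: 18.8
tcp_pos: [568.3, 224.4, 120.3]
ee_rot: [0.992, -0.125, 0.001, -0.0]
ft_force: [-0.4, -3.3, 6.9]
opening: 10.3
finger_force: 59.6
```

```bash
python3 r.py
```

```text
[-0.567  0.063  0.098] [-0.4 -3.3  6.9] [568.3 224.4 120.3] -104.4 10.3
```

Call:
carry_out(commands=[{"gripper": 1, "xyz": [0, 0, 0], "turn": 0.01}, {"gripper": 1, "xyz": [0, 0, 0], "turn": 0.01}, {"gripper": 1, "xyz": [0, 0, 0], "turn": 0}])

```text
t: 19.05
tcp_pos: [568.3, 224.4, 120.3]
ee_rot: [0.988, -0.157, 0.001, -0.0]
ft_force: [-0.8, -1.9, 6.9]
opening: 10.4
finger_force: 59.7
```

```bash
python3 r.py
```

```text
[-0.565  0.118  0.172] [-0.8 -1.9  6.9] [568.3 224.4 120.3] -108.0 10.4
```

Call:
carry_out(commands=[{"gripper": 1, "xyz": [0, 0, 0], "turn": 0.01}, {"gripper": 1, "xyz": [0, 0, 0], "turn": 0.01}, {"gripper": 1, "xyz": [0, 0, 0], "turn": 0}])

```text
t: 19.3
tcp_pos: [568.3, 224.3, 120.3]
ee_rot: [0.982, -0.188, 0.001, -0.0]
ft_force: [-0.2, -2.0, 7.8]
opening: 10.5
finger_force: 59.7
```

```bash
python3 r.py; python3 -c "
from h import *
save('s7',grab_frame('scene'));save('t7',grab_frame('top'))"
```

```text
[-0.684  0.133  0.137] [-0.2 -2.   7.8] [568.3 224.3 120.3] -111.6 10.5
```

Torque above 0.06 N m is again resisting. I release and measure where the bar really stands.

Call:
carry_out(commands=[{"gripper": 0.3, "xyz": [0, 0, 0], "turn": 0}, {"gripper": 0.3, "xyz": [0, 0, 0], "turn": 0}, {"gripper": 0.3, "xyz": [0, 0, 0], "turn": 0}, {"gripper": 0.3, "xyz": [0, 0, 0], "turn": 0}, {"gripper": 0.3, "xyz": [0, 0, -0.1], "turn": 0}, {"gripper": 0.3, "xyz": [0, 0, -0.2], "turn": 0}, {"gripper": 0.3, "xyz": [0, 0, -0.3], "turn": 0}, {"gripper": 0.3, "xyz": [0, 0, -0.3], "turn": 0}, {"gripper": 0.3, "xyz": [-0.35, 0, 0], "turn": 0}, {"gripper": 0.3, "xyz": [-0.35, 0, 0], "turn": 0}, {"gripper": 0.3, "xyz": [-0.35, 0, 0], "turn": 0}, {"gripper": 0.3, "xyz": [-0.35, 0, 0], "turn": 0}])

```text
t: 20.4
tcp_pos: [435.9, 276.1, 209.6]
ee_rot: [0.982, -0.187, 0.0, -0.0]
ft_force: [0.1, 1.4, 0.8]
opening: 29.8
finger_force: 0.0
```

```bash
cat > bar.py <<'E'
from h import *
import sys
def bar(n,c,z=138):
    f=load(n);x0,y0,x1,y1=c
    r=cv2.resize(f['image'][y0:y1,x0:x1],None,fx=4,fy=4,interpolation=cv2.INTER_CUBIC)
    e=cv2.Canny(cv2.GaussianBlur(r,(5,5),0),20,50)
    ls=cv2.HoughLinesP(e,1,np.pi/360,20,minLineLength=36,maxLineGap=8)
    for l in ls[:,0]:
        uv=(l.reshape(2,2)+.5)/4-.5+[x0,y0];P=plane(f,uv,z);d=P[1]-P[0]
        print(n,l,np.linalg.norm(d).round(0),((np.degrees(np.arctan2(d[1],d[0]))+90)%180-90).round(1))
if __name__=='__main__':
    for i in sys.argv[1:]:
        bar('t'+i,(136,160,168,198));bar('s'+i,(308,262,352,298))
E
python3 -c "
from h import *
save('s8',grab_frame('scene'));save('t8',grab_frame('top'))"; python3 r.py; python3 bar.py 6 8
```

```text
[-0.056 -0.062 -0.028] [ 0.8 -0.1 -0.3] [433.8 277.1 209.6] -111.4 29.7
t6 [ 40 142  75  27] 65.0 -9.9
t6 [ 2  3 74  3] 39.0 -86.4
t6 [67 86 78 50] 20.0 -10.0
t6 [66 86 82 34] 30.0 -10.1
s6 [ 78  50 129  34] 22.0 -9.2
s6 [ 81  94 132  78] 21.0 -9.6
s6 [ 52  85 117  65] 27.0 -9.7
t8 [ 2  3 73  3] 38.0 -86.4
t8 [ 30 135  81  32] 62.0 -19.4
t8 [64 88 90 36] 31.0 -19.7
t8 [ 36 121  60  73] 29.0 -19.6
s8 [ 86  75 164  64] 31.0 -19.2
s8 [42 78 88 77] 17.0 -26.5
s8 [149 101 154 139] 15.0 60.8
```

The bar has turned to -19.5°, 115° relative to the case, which is beyond stop plus play. The key must be forcing itself past the core's flats. I'll lift the key out, look at the socket directly, and reseat it properly aligned.

Call:
carry_out(commands=[{"gripper": 0.3, "xyz": [0.36, 0, 0], "turn": 0}, {"gripper": 0.3, "xyz": [0.36, 0, 0], "turn": 0}, {"gripper": 0.36, "xyz": [0.36, 0, 0], "turn": 0}, {"gripper": 0.3, "xyz": [0.36, 0, 0], "turn": 0}, {"gripper": 0.3, "xyz": [0, 0, 0.2], "turn": 0}, {"gripper": 0.3, "xyz": [0, 0, 0.25], "turn": 0}, {"gripper": 0.3, "xyz": [0, 0, 0.25], "turn": 0}, {"gripper": 0.3, "xyz": [0, 0, 0.18], "turn": 0}, {"gripper": 0.3, "xyz": [0, 0, 0], "turn": 0}, {"gripper": 1, "xyz": [0, 0, 0], "turn": 0}, {"gripper": 1, "xyz": [0, 0, 0], "turn": 0}, {"gripper": 1, "xyz": [0, 0, 0], "turn": 0}])

```text
t: 21.5
tcp_pos: [571.9, 223.0, 122.3]
ee_rot: [0.982, -0.187, 0.001, -0.0]
ft_force: [-0.5, -1.2, -0.4]
opening: 10.2
finger_force: 61.9
```

Call:
carry_out(commands=[{"gripper": 1, "xyz": [0, 0, 0], "turn": 0}, {"gripper": 1, "xyz": [0, 0, 0], "turn": 0}, {"gripper": 1, "xyz": [0, 0, 0], "turn": 0}])

```text
t: 21.75
tcp_pos: [572.0, 223.0, 122.2]
ee_rot: [0.982, -0.187, 0.001, -0.0]
ft_force: [-1.5, -1.4, 7.6]
opening: 10.5
finger_force: 63.0
```

```bash
python3 r.py
```

```text
[-0.411  0.105  0.014] [-1.5 -1.4  7.6] [572.  223.  122.2] -111.6 10.5
```

Call:
carry_out(commands=[{"gripper": 1, "xyz": [0, 0, -0.04], "turn": 0}, {"gripper": 1, "xyz": [0, 0, -0.08], "turn": 0}, {"gripper": 1, "xyz": [0, 0, -0.1], "turn": 0}, {"gripper": 1, "xyz": [0, 0, -0.15], "turn": 0}, {"gripper": 1, "xyz": [0, 0, -0.15], "turn": 0}, {"gripper": 1, "xyz": [0, 0, -0.13], "turn": 0}, {"gripper": 1, "xyz": [0, 0.15, 0], "turn": 0}, {"gripper": 1, "xyz": [0, 0.2, 0], "turn": 0}, {"gripper": 1, "xyz": [0, 0, 0], "turn": 0}, {"gripper": 1, "xyz": [0, 0, 0], "turn": 0}])

```text
t: 22.58
tcp_pos: [558.6, 190.2, 186.9]
ee_rot: [0.982, -0.187, 0.001, -0.0]
ft_force: [-0.6, 0.6, -1.4]
opening: 10.2
finger_force: 62.6
```

```bash
python3 r.py
python3 - <<'E'
from h import *
fr=grab_frame('scene');save('s9',fr);save('t9',grab_frame('top'))
for n in ('s0','s9'):
  fr=load(n)
  for th in (65,75,85):
    x0,x1,y0,y1=312,340,282,304;im=cv2.resize(fr['image'][y0:y1,x0:x1],None,fx=4,fy=4,interpolation=cv2.INTER_CUBIC)
    k=(im.max(2)<th).astype(np.uint8);cs,_=cv2.findContours(k,0,1);c=max(cs,key=cv2.contourArea)
    uv=(c.reshape(-1,2)+.5)/4-.5+[x0,y0];P=plane(fr,uv,80)[:,:2].astype(np.float32);print(n,th,cv2.contourArea(c),cv2.minAreaRect(P))
E
```

```text
[-0.054 -0.019 -0.025] [-0.6  0.6 -1.4] [558.6 190.2 186.9] -111.6 10.2
s0 65 834.0 ((567.6536865234375, 226.2412109375), (12.834839820861816, 12.974611282348633), 88.97942352294922)
s0 75 948.0 ((567.6351928710938, 226.2435760498047), (13.624837875366211, 13.711334228515625), 89.32337188720703)
s0 85 1058.0 ((567.6005249023438, 226.135986328125), (14.518927574157715, 14.567957878112793), 88.9602279663086)
s9 65 689.5 ((567.6309204101562, 226.2454833984375), (11.352603912353516, 12.382308959960938), 36.05451583862305)
s9 75 785.0 ((567.6260375976562, 226.24249267578125), (12.158914566040039, 13.057191848754883), 35.56591033935547)
s9 85 875.0 ((567.648681640625, 226.20343017578125), (12.918965339660645, 13.649238586425781), 36.089324951171875)
```

The socket square is now measured at about -54°, roughly 59° (1.04 rad) from locked, so it is short of the stop. I reinsert aligned with it, at tool yaw -54.

Call:
carry_out(commands=[{"gripper": 1, "xyz": [0, 0, 0], "turn": -0.035}, {"gripper": 1, "xyz": [0, 0, 0], "turn": -0.035}, {"gripper": 1, "xyz": [0, 0, 0], "turn": -0.035}, {"gripper": 1, "xyz": [0, 0, 0], "turn": -0.035}, {"gripper": 1, "xyz": [0, 0, 0], "turn": -0.035}, {"gripper": 1, "xyz": [0, 0, 0], "turn": -0.035}, {"gripper": 1, "xyz": [0, 0, 0], "turn": -0.035}, {"gripper": 1, "xyz": [0, 0, 0], "turn": -0.035}, {"gripper": 1, "xyz": [0, 0, 0], "turn": -0.035}, {"gripper": 1, "xyz": [0, 0, 0], "turn": 0}, {"gripper": 1, "xyz": [0, 0, 0], "turn": 0}])

```text
t: 23.6
tcp_pos: [558.6, 190.9, 185.8]
ee_rot: [0.954, 0.301, 0.0, -0.0]
ft_force: [-0.8, -0.0, -0.3]
opening: 10.2
finger_force: 62.6
```

```bash
python3 r.py
python3 - <<'E'
from h import *
s=grab_frame('scene');save('s10',s);o=get_obs();p=o['tcp_pos']
# find key tip/collar: compare colour profile along projected key axis for candidate offsets along bar
print(proj(s,[p-[0,0,h] for h in (61.4,27.4,19.4)]))
uv=proj(s,[p-[0,0,61.4]])[0].astype(int)
g=cv2.cvtColor(s['image'],cv2.COLOR_RGB2GRAY)
x,y=uv;print(x-12,y-10);print(g[y-10:y+8,x-12:x+13])
E
```

```text
[-0.021 -0.015 -0.055] [-0.8 -0.  -0.3] [558.6 190.9 185.8] -55.0 10.2
[[321.27143631 260.84845144]
 [323.92985454 249.51247413]
 [324.58933087 246.69789851]]
309 250
[[116 116 115 116 113 116 115 108  92  85  83  87  89  94  98  98  95  99
  120 138 149 162 170 167 161]
 [115 115 114 114 114 116 114 112  96  87  85  86  88  90  89  88  95 120
  147 162 166 168 169 163 146]
 [118 117 119 114 115 114 117 112 104  92  86  85  83  88  86  89 103 137
  163 167 167 167 160 143 124]
 [119 116 118 115 115 115 117 115 111 101  90  85  84  87  87  86 109 144
  160 159 154 145 135 115 104]
 [117 113 117 116 115 115 117 118 116 108  98  90  85  82  84  87 103 130
  140 136 124 115 105  98 102]
 [116 117 115 115 116 116 116 115 115 112 103  89  86  85  84  86  94 102
  104 104  97  98 100 105 110]
 [118 116 116 116 118 116 115 116 113 112 106  93  87  84  84  86  86  85
   84  90  97 102 109 114 115]
 [115 117 116 117 116 115 116 115 115 113 101  90  89  90  90  85  87  84
   85  96 108 111 116 115 115]
 [117 118 117 117 116 116 114 117 115 112  99  89  89  91  90  89  86  86
   90 103 113 116 1
[... 257 characters left out ...]
15 116 112 107  99  92  89  91  94 100
  108 116 116 116 117 117 117]
 [117 116 115 115 116 115 118 117 116 116 116 115 108 101 102 101 100 108
  113 118 115 114 115 116 118]
 [115 117 116 117 117 116 116 116 117 114 117 118 116 111 111 113 111 115
  115 114 116 115 115 116 117]
 [116 115 117 117 116 116 117 116 118 117 116 116 115 117 116 116 115 117
  117 115 113 115 116 117 115]
 [114 117 114 116 119 116 116 115 119 116 116 114 116 115 118 116 117 114
  116 115 115 114 115 116 116]
 [116 114 113 115 116 117 117 114 115 116 118 116 116 115 117 117 117 116
  118 118 118 117 115 118 114]
 [115 115 116 117 115 115 117 118 117 117 116 115 119 117 116 118 116 115
  115 119 115 117 117 115 116]]
```

Run:
```python
from h import *
s=load('s10');P=plane(s,[[321.27,260.85],[323.7,261.2],[323.7,260.6],[323.7,261.8]],124.4);print(P[1:]-P[0])
# same profile in s2 for the first grasp
g=cv2.cvtColor(load('s2')['image'],cv2.COLOR_RGB2GRAY);print(g[260:276,310:330])
```

```text
[[-3.10014625  2.37183469  0.        ]
 [-3.72507523  1.44705344  0.        ]
 [-2.47667226  3.29448652  0.        ]]
[[113 115 110 101 104 129 152 164 171 170 168 164 161 162 165 168 174 171
  157 124]
 [117 115 115 109  94 104 126 147 161 165 171 170 170 172 172 173 171 168
  151 122]
 [115 115 116 111 101  89  97 117 135 150 154 161 166 168 168 160 155 142
  128 108]
 [117 116 113 115 106  91  82  90 103 119 128 137 143 143 142 134 124 112
  100 102]
 [114 115 114 115 105  87  79  80  86  93  97 103 106 105 105 104  99  97
  103 111]
 [116 115 117 115 105  87  80  81  81  82  82  82  84  85  83  89  98 105
  112 115]
 [114 115 114 113 108  94  83  78  78  80  78  81  84  79  83  93 108 114
  116 117]
 [114 116 114 115 112 103  90  82  77  81  81  82  82  84  88  98 113 115
  117 117]
 [114 116 115 117 117 111  99  88  78  79  81  83  86  93 101 110 116 117
  116 117]
 [115 118 116 117 117 117 108  97  84  83  84  88  98 106 113 115 117 117
  115 116]
 [118 117 115 119 119 117 116 104  93  86  94 101 107 115 118 118 119 117
  118 117]
 [114 116 117 118 119 118 117 115 108 102 102 112 115 117 119 118 117 117
  116 118]
 [116 117 116 118 117 118 119 116 114 115 114 118 120 121 120 121 120 119
  117 115]
 [115 115 115 115 117 115 120 119 121 122 126 131 133 134 134 132 131 127
  125 125]
 [116 115 115 115 119 120 124 128 135 142 148 153 154 154 155 155 152 152
  150 144]
 [114 117 117 119 124 132 142 150 156 164 168 168 169 170 165 167 168 168
  168 167]]
```

Call:
carry_out(commands=[{"gripper": 1, "xyz": [0.1, -0.07, 0], "turn": 0}, {"gripper": 1, "xyz": [0.1, -0.07, 0], "turn": 0}, {"gripper": 1, "xyz": [0.1, -0.07, 0], "turn": 0}, {"gripper": 1, "xyz": [0, 0, 0.1], "turn": 0}, {"gripper": 1, "xyz": [0, 0, 0.1], "turn": 0}, {"gripper": 1, "xyz": [0, 0, 0.1], "turn": 0}, {"gripper": 1, "xyz": [0, 0, 0.05], "turn": 0}, {"gripper": 1, "xyz": [0, 0, 0.05], "turn": 0}, {"gripper": 1, "xyz": [0, 0, 0.04], "turn": 0}, {"gripper": 1, "xyz": [0, 0, 0.03], "turn": 0}, {"gripper": 1, "xyz": [0, 0, 0.02], "turn": 0}, {"gripper": 1, "xyz": [0, 0, 0], "turn": 0}])

```text
t: 24.65
tcp_pos: [570.8, 224.8, 136.6]
ee_rot: [0.953, 0.302, -0.0, -0.0]
ft_force: [-0.2, 0.8, -0.7]
opening: 10.2
finger_force: 62.6
```

```bash
python3 r.py
```

```text
[0.15  0.004 0.069] [-0.2  0.8 -0.7] [570.8 224.8 136.6] -54.9 10.2
```

Tip about 7 mm inside with no force. Continue.

Call:
carry_out(commands=[{"gripper": 1, "xyz": [0, 0, 0.03], "turn": 0}, {"gripper": 1, "xyz": [0, 0, 0.03], "turn": 0}, {"gripper": 1, "xyz": [0, 0, 0.03], "turn": 0}, {"gripper": 1, "xyz": [0, 0, 0.02], "turn": 0}, {"gripper": 1, "xyz": [0, 0, 0], "turn": 0}, {"gripper": 1, "xyz": [0, 0, 0], "turn": 0}])

```text
t: 25.15
tcp_pos: [570.8, 224.8, 125.6]
ee_rot: [0.953, 0.302, -0.0, -0.0]
ft_force: [-1.0, 0.8, -1.2]
opening: 10.3
finger_force: 62.6
```

```bash
python3 r.py
```

```text
[0.23  0.092 0.042] [-1.   0.8 -1.2] [570.8 224.8 125.6] -54.9 10.3
```

Call:
carry_out(commands=[{"gripper": 1, "xyz": [0, 0, 0.02], "turn": 0}, {"gripper": 1, "xyz": [0, 0, 0.01], "turn": 0}, {"gripper": 1, "xyz": [0, 0, 0.01], "turn": 0}, {"gripper": 1, "xyz": [0, 0, 0], "turn": 0}, {"gripper": 1, "xyz": [0, 0, 0], "turn": 0}])

```text
t: 25.57
tcp_pos: [571.1, 225.0, 122.4]
ee_rot: [0.953, 0.302, 0.0, -0.0]
ft_force: [-1.3, 0.4, 5.6]
opening: 9.9
finger_force: 63.4
```

```bash
python3 r.py
```

```text
[0.212 0.34  0.001] [-1.3  0.4  5.6] [571.1 225.  122.4] -54.9 9.9
```

Call:
carry_out(commands=[{"gripper": 1, "xyz": [0, 0.003, 0], "turn": 0.03}, {"gripper": 1, "xyz": [0, 0.003, 0], "turn": 0.03}, {"gripper": 1, "xyz": [0, 0.003, 0], "turn": 0.03}, {"gripper": 1, "xyz": [0, 0, 0], "turn": 0}])

```text
t: 25.9
tcp_pos: [571.6, 224.7, 122.4]
ee_rot: [0.987, 0.162, 0.001, -0.001]
ft_force: [-2.0, 4.4, 4.8]
opening: 10.6
finger_force: 63.6
```

```bash
python3 r.py
```

```text
[1.091 0.353 0.055] [-2.   4.4  4.8] [571.6 224.7 122.4] -71.3 10.6
```

Call:
carry_out(commands=[{"gripper": 1, "xyz": [0, 0.002, 0], "turn": 0.02}, {"gripper": 1, "xyz": [0, 0.002, 0], "turn": 0.02}, {"gripper": 1, "xyz": [0, 0, 0], "turn": 0}])

```text
t: 26.15
tcp_pos: [571.6, 224.2, 122.4]
ee_rot: [0.995, 0.102, 0.0, -0.0]
ft_force: [-2.0, 4.0, 5.2]
opening: 10.6
finger_force: 63.7
```

```bash
python3 r.py
```

```text
[1.025 0.398 0.024] [-2.   4.   5.2] [571.6 224.2 122.4] -78.3 10.6
```

Call:
carry_out(commands=[{"gripper": 1, "xyz": [0, 0.001, 0], "turn": 0.01}, {"gripper": 1, "xyz": [0, 0.001, 0], "turn": 0.01}, {"gripper": 1, "xyz": [0, 0, 0], "turn": 0}])

```text
t: 26.4
tcp_pos: [571.7, 224.0, 122.4]
ee_rot: [0.997, 0.072, 0.0, -0.0]
ft_force: [-2.3, 4.2, 5.0]
opening: 10.5
finger_force: 63.7
```

```bash
python3 r.py
```

```text
[0.968 0.396 0.042] [-2.3  4.2  5. ] [571.7 224.  122.4] -81.8 10.5
```

Call:
carry_out(commands=[{"gripper": 1, "xyz": [0, 0.001, 0], "turn": 0.01}, {"gripper": 1, "xyz": [0, 0, 0], "turn": 0.01}, {"gripper": 1, "xyz": [0, 0, 0], "turn": 0}])

```text
t: 26.65
tcp_pos: [571.7, 223.8, 122.4]
ee_rot: [0.999, 0.04, 0.0, -0.0]
ft_force: [-2.4, 3.5, 5.3]
opening: 10.3
finger_force: 63.7
```

```bash
python3 r.py
```

```text
[0.871 0.468 0.05 ] [-2.4  3.5  5.3] [571.7 223.8 122.4] -85.4 10.3
```

Call:
carry_out(commands=[{"gripper": 1, "xyz": [0, 0, 0], "turn": 0.01}, {"gripper": 1, "xyz": [0, 0, 0], "turn": 0}, {"gripper": 1, "xyz": [0, 0, 0], "turn": 0}])

```text
t: 26.9
tcp_pos: [571.6, 223.8, 122.3]
ee_rot: [1.0, 0.026, 0.0, -0.0]
ft_force: [-1.7, 3.3, 7.1]
opening: 10.4
finger_force: 63.7
```

```bash
python3 r.py
```

```text
[0.854 0.492 0.126] [-1.7  3.3  7.1] [571.6 223.8 122.3] -87.0 10.4
```

The stop is reached again at -87° (0.126 N m, reproducing the earlier -88°). I release without turning back or forcing further.

Call:
carry_out(commands=[{"gripper": 1, "xyz": [0, 0, 0], "turn": 0.005}, {"gripper": 1, "xyz": [0, 0, 0], "turn": 0}, {"gripper": 0.3, "xyz": [0, 0, 0], "turn": 0}, {"gripper": 0.3, "xyz": [0, 0, 0], "turn": 0}, {"gripper": 0.3, "xyz": [0, 0, 0], "turn": 0}, {"gripper": 0.3, "xyz": [0, 0, 0], "turn": 0}, {"gripper": 0.3, "xyz": [0, 0, 0], "turn": 0}, {"gripper": 0.3, "xyz": [0, 0, -0.05], "turn": 0}, {"gripper": 0.3, "xyz": [0, 0, -0.1], "turn": 0}, {"gripper": 0.3, "xyz": [0, 0, -0.25], "turn": 0}, {"gripper": 0.3, "xyz": [0, 0, -0.3], "turn": 0}, {"gripper": 0.3, "xyz": [0, 0, -0.3], "turn": 0}])

```text
t: 27.9
tcp_pos: [571.3, 223.3, 223.7]
ee_rot: [1.0, 0.016, -0.0, 0.0]
ft_force: [0.2, -0.1, -0.1]
opening: 30.0
finger_force: 0.0
```

Call:
carry_out(commands=[{"gripper": 0.3, "xyz": [-0.3, 0, 0], "turn": 0}, {"gripper": 0.3, "xyz": [-0.35, 0, 0], "turn": 0}, {"gripper": 0.3, "xyz": [-0.35, 0, 0], "turn": 0}, {"gripper": 0.3, "xyz": [-0.35, 0, 0], "turn": 0}, {"gripper": 0.3, "xyz": [-0.2, 0, 0], "turn": 0}, {"gripper": 0.3, "xyz": [0, 0, 0], "turn": 0}, {"gripper": 0.3, "xyz": [0, 0, 0], "turn": 0}])

```text
t: 28.48
tcp_pos: [416.5, 218.6, 223.1]
ee_rot: [1.0, 0.017, 0.001, -0.0]
ft_force: [-0.3, -0.6, -0.6]
opening: 29.9
finger_force: 0.0
```

```bash
python3 r.py
python3 - <<'E'
from h import *
save('s11',grab_frame('scene'));save('t11',grab_frame('top'))
E
python3 bar.py 11
python3 - <<'E'
from h import *
# height/uprightness check: ZNCC-free: bright bar centroid by difference to pre-insertion frame, in both views
for n,ref,c in (('t11','t0',(136,156,170,200)),('s11','s0',(306,255,356,300))):
    a=load(n)['image'].astype(int);b=load(ref)['image'].astype(int);x0,y0,x1,y1=c
    d=np.abs(a-b).max(2)[y0:y1,x0:x1];m=(d>25).astype(np.uint8);l,k,st,ce=cv2.connectedComponentsWithStats(m);i=1+st[1:,4].argmax();print(n,st[i],ce[i]+[x0,y0])
E
```

```text
[ 0.03  -0.007 -0.045] [-0.3 -0.6 -0.6] [416.5 218.6 223.1] -88.1 29.9
t11 [ 0  3 74  3] 40.0 -86.4
t11 [ 59 102  63  43] 33.0 3.0
t11 [68 87 70 31] 31.0 4.7
t11 [ 36 139  75 111] 25.0 -48.9
s11 [ 43 106 154  37] 54.0 4.5
s11 [ 83  82 149  41] 32.0 4.5
s11 [ 83  49 130  21] 23.0 3.9
t11 [ 10   9  14  29 180] [152.01111111 180.03888889]
s11 [  6  20  32  25 258] [326.27906977 288.33333333]
```

Both views put the bar at +4.3°, so the key is upright and turned 91° relative to the case. That matches the core at its stop plus the play. Handing in.

```bash
python3 -c "
from plant import *
print(job_done())"
```

```text
the job is handed in; nothing more can be done
None
```

The job is handed in: the square key stands upright and fully seated in the socket, turned clockwise until torque showed the stop, and the round key was never touched. On the first try I turned past the stop and the key slipped in the socket, leaving the lock short of unlocked, so I lifted it out, reinserted it and turned it again. I could not see the lock itself at the end.

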